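# Start the countertop steriliser

### The arm

A 6-joint arm with a two-finger parallel gripper is mounted at the origin on the work surface. World frame = base frame: x ahead of the robot, y to its left, z up, the work surface at z = 0. Lengths are in m, angles in rad, forces in N, time in s.
With the tool pointing down it reaches from about 0.25 to 0.8 m from the base axis. Payload 8.5 kg.
Tool frame: the origin (TCP) lies at the very end of the fingers, on their centre line; the grasp point (between the pads) lies 19 mm behind it; z points along the fingers, y is the line along which they close (so a half turn about z gives the same grasp; the last joint's range is limited). The gripper opens to 85 mm and grips with 20 to 120 N. Pads are 22 mm wide; open, the fingers measure 114 mm over their backs; the gripper's body (76 mm by 85 mm) begins 54 mm behind the grasp point. The pads swing forward as they close: fully open they stand 13 mm farther back than shut.
Start: joints at [1.268, 0.238, -0.013, 1.319, 0, 1.571], TCP at [0.157, 0.501, 0.231] pointing down, gripper open.
Joint ranges: [-2.66, 2.66], [-1.03, 1.9], [-1.14, 1.46], [-1.82, 2.27], [-1.45, 1.34], [-3.14, 3.14]. Speed limits (rad/s): [2.22, 2.22, 2.79, 3.14, 3.14, 3.14].

### API

Orientations are given as a unit quaternion [w, x, y, z].
In Python, from plant import ctrl gives the robot as it stands.
- The arm moves only by the tool jog_arm, called after ">>>" as name(argument=value, ...), one argument or row to a line, values as JSON. Schema: {"type":"object","properties":{"motion":{"type":"array","items":{"type":"object","properties":{"jaw":{"type":"number"},"trans":{"type":"array","items":{"type":"number"},"minItems":3,"maxItems":3},"rot":{"type":"array","items":{"type":"number"},"minItems":3,"maxItems":3}},"additionalProperties":false,"required":["jaw"]},"minItems":1,"maxItems":8},"grip_n":{"type":"number"},"only":{"type":"string"},"quiet":{"type":"boolean"},"lines":{"type":"string"}},"required":["motion"],"additionalProperties":false}. motion is a list of rows, 1 to 8 of them, each an object with the fields jaw (the opening from 0.0 (shut) to 1.0 (fully open)), trans (a list: dx, dy, dz in a scale on which 1.0 is 0.6 m), rot (a list: a rotation vector rx, ry, rz in shares of pi rad (1.0 is pi rad)); a field left out counts as zero (the opening has to be given); each row is the pose to reach, as a shift and turn from the pose commanded when the call began, along the tool's axes at that moment; what a row does not reach only later rows make up. A row lasts 1/8 s, in which the tool goes at most 0.0625 m and 0.188 rad, less where a joint would pass 70% of its speed; a pose out of reach is approached as far as the arm can. The fingers move at their own pace and stop on an object; grip_n is the grip in N (left out, the last holds). Time passes only in rows, so rows that do not move let the fingers close. The tool returns the time, the measured TCP pose, the force, the opening and the grip force at its end. only (a regular expression) keeps the lines of the reply that match it, lines (a string "A,B") keeps lines A to B, and quiet returns only ok. Input that does not fit is refused with a message, and nothing moves.
- ctrl.state(): the state, without advancing time (a new reading comes with each control period).
- ctrl.camera(name): name is "side" or "top" or "wrist"; returns a dict with "img" (420x560x3 uint8, red, green, blue), "z_map" (420x560 float32, m along the optical axis (not along the pixel's ray), 0 where there is no reading), "intrinsics" (3x3 intrinsics, pixels), "T" (4x4, takes a point from camera to world coordinates); the wrist camera has in their place "hand_eye" (4x4, takes a point from camera to tool coordinates, whose origin is the TCP and whose axes are the flange's). Camera axes: x right, y down, z forward; pixel columns grow to the right and rows downward; lengths in m; the calibration is good to about 2 mm. A picture is of the moment at which its call begins: read the wrist's pose just before it.
- ctrl.finish_job(): hands the job in; it is judged then, once.
The state is a dict: "time": time; "qpos": joint angles; "qd": joint speeds; "joint_torque": joint torques, N m; "tool_pos": TCP position; "tcp_rot": TCP orientation; "ft_force": force on the tool from outside, world axes, zero at the start; "wrist_torque": the same for the moment, N m; "grip_width": opening from 0.0 (shut) to 1.0 (fully open); "grip_force": force on a finger pad.
Only numpy, scipy, OpenCV 4.12 (cv2) and the standard library are available. Lean on these libraries where they do the work, as an engineer would, in place of code of your own. Each camera call takes 0.05 s, during which the arm holds its last target. There are 200 camera calls.

### The job

Get the bathroom steriliser running using only pushes of your closed fingertips: push its raised blue lid down until it is fully shut, then press the raised, orange-dotted half of the black rocker switch all the way down so that the switch is on, then press the green button fully in and let it come back up. Keep to that order, never press the red button and never raise the lid further. Lift nothing, and leave the shaver in the tray and the toiletries on the counter where they are.

Things in the scene. Friction and masses are not known exactly. Their poses are not given: they have to be found in the camera images.
- steriliser: white box fixed to the counter, 200 (x) x 240 (y) mm; origin at the centre of its underside. Its -x part (x -100 to -25 mm) is a control deck 55 mm high; its +x part (x -25 to 100 mm) is an open tray whose rim is 85 mm high and whose floor is 46 mm high. z is up; position and yaw vary
- lid (a joint): hinge of the lid, a blue plate 125 (x) x 220 (y) x 10 mm with a steel strip along its free edge, hinged along the steriliser's +y rim: 0 = shut (lies on the rim, its top 95 mm above the counter), grows as the free edge (the -y edge) rises, in rad; starts between 0.4 and 0.85
- lid_hinge (a point): the middle of the lid's hinge line, on the plane of the lid's underside; steriliser frame (37.5, 112, 85) mm; axes as the steriliser's. The lid reaches 220 mm from it towards the steriliser's -y
- lid_press (a point): point on the top face of the lid, midway in x, 110 mm from the hinge line; moves with the lid, z is the lid's outward normal. The stiff hinge (0.4 N m) holds it where it is left, so pushing takes about 3 to 6 N; a straight push down 110 mm from the hinge works over the whole range
- rocker_base: grey housing of the rocker switch, 34 (x) x 60 (y) x 12 mm, standing on the control deck; origin at the centre of its underside (55 mm above the counter), axes as the steriliser's. Rocker, green and red sit in a row on the deck at steriliser x = -62.5 mm, y = -75, 0 and 75 mm, in any order
- rocker (a joint): tilt of the black rocker, rad: 0 = off, 0.35 = fully on; on counts from 0.28. V-shaped key 24 (x) x 48 (y) mm, two 24 mm long halves; off: the orange-dotted half (+y) slopes up by 0.35 rad and the other half is level; on: the dotted half is level, its face 16 mm above the housing's underside, and the other half is raised
- rocker_on (a point): point on the face of the dotted (+y) half, 14 mm from the middle of the V: the place to press; moves with the rocker; goes down about 5 mm from off to on. The rocker stays where it is left and takes about 4 N here
- start_key (a joint): travel of the green button, m: 0 = up, 0.006 = fully in (5 N; counts as pressed from 0.0045); springs back
- start_key_top (a point): centre of the top of the green button, a cap 28 mm across in a 44 mm grey collar; its top is 22 mm above the deck when up (77 mm above the counter), z up; moves with the cap
- stop_key (a joint): travel of the red button, m, made like the green one; must not be pressed
- stop_key_top (a point): centre of the top of the red button
- shaver: loose black and steel shaver 40 x 130 x 26 mm lying in the tray, long axis y; origin at the underside
- dispenser: loose sand-coloured soap dispenser with steel pump, 70 mm across, 168 mm high, beside the steriliser's +y side; origin at the centre of the underside
- tumbler: loose sand-coloured tumbler, 72 mm across, 100 mm high, beside the steriliser's -y side; origin at the centre of the underside
- cream_jar: loose blue jar, 56 mm across, 45 mm high, beside the steriliser's +y side, towards its front; origin at the centre of the underside
- spray_can: loose aluminium can, 48 mm across, 150 mm high, behind the steriliser; origin at the centre of the underside
- lotion: loose orange bottle, 54 mm across, 140 mm high, behind the steriliser; origin at the centre of the underside
- soap: loose bar of soap 55 x 85 x 28 mm, behind the steriliser; origin at the centre of the underside

How it is judged:
On the way, in this order (a step that is already met when the one before it is completed fails the run):
1. the lid is pushed fully shut (value of joint lid below 0.04 rad), for 0.1 s.
2. then the rocker switch is pressed on (value of joint lid below 0.04 rad and value of joint rocker above 0.28 rad), for 0.1 s.
3. then the green button is pressed fully in (all of step 2 and value of joint start_key above 0.0045 m), for 0.05 s.
At the end, for the whole second after the job is handed in: The lid is shut (under 0.04 rad), the rocker is on (over 0.28 rad), the green and red buttons are up (within 1.5 mm), the shaver lies in the tray, and shaver and toiletries are within 20 mm of where they began, the toiletries upright (within 0.2 rad) (all of step 2 and value of joint each of start_key, stop_key below 0.0015 m and z of shaver in the frame of steriliser below 0.056 m and distance of each of dispenser, tumbler, cream_jar, spray_can, lotion, soap, shaver from where it was at the start of the episode below 0.02 m and angle between each of dispenser, tumbler, cream_jar, spray_can, lotion, soap's own z axis and vertical below 0.2 rad); the robot touches nothing.
It fails at once if the rocker is switched on before the lid is shut (value of joint rocker above 0.28 rad and value of joint lid above 0.06 rad).
It fails at once if the green button is pressed before the lid is shut and the rocker is on (value of joint start_key above 0.003 m and (value of joint lid above 0.06 rad or value of joint rocker below 0.24 rad)).
It fails at once if the red button is pressed (over 2.5 mm) (value of joint stop_key above 0.0025 m).
It fails at once if the lid is raised (over 1.0 rad) instead of pushed shut (value of joint lid above 1 rad).
It fails at once if the shaver or a toiletry is lifted (over 12 mm), carried or pushed away (over 25 mm) or knocked over (distance of any of dispenser, tumbler, cream_jar, spray_can, lotion, soap, shaver from where it was at the start of the episode above 0.025 m or height (world z) of any of dispenser, tumbler, cream_jar, spray_can, lotion, soap above 0.012 m or angle between any of dispenser, tumbler, cream_jar, spray_can, lotion, soap's own z axis and vertical above 0.5 rad or z of shaver in the frame of steriliser above 0.058 m).
It also fails if it takes over 64 s, if anything falls off the work surface, if the arm or the gripper's body presses on something with over 40 N, if the wrist force passes 120 N, or if a joint passes its speed limit or range.

## Working session

There is one attempt and no reset: what is moved stays moved. The work goes in short steps, Python scripts to look and compute and a tool call to move; the robot and the scene stay as the last step left them, time stands still between calls to the robot, and variables do not carry over. Pictures are saved under pics/ and viewed, at most 10 in all, crops included, and the job is handed in when it is done.

```bash
ls; mkdir -p pics; python3 - <<'E'
from plant import ctrl
import cv2,numpy as np
s=ctrl.state();print(s['time'],s['tool_pos'],s['tcp_rot'])
for n in("top","side"):
    c=ctrl.camera(n);np.savez(f'{n}0.npz',**c);cv2.imwrite(f'pics/{n}0.png',c['img'][:,:,::-1]);print(n,c['intrinsics'].tolist(),np.round(c['T'],3).tolist())
E
```

```text
pics
plant.py
0.0 [0.15642297 0.50073532 0.23068572] [-1.16147074e-04  1.50822897e-01  9.88560551e-01 -6.91071875e-04]
top [[412.85707500328283, 0.0, 287.51284087946595], [0.0, 412.85707500328283, 216.83588360889655], [0.0, 0.0, 1.0]] [[-0.097, -0.974, 0.203, 0.42], [-0.995, 0.095, -0.018, 0.064], [-0.001, -0.204, -0.979, 1.012], [0.0, 0.0, 0.0, 1.0]]
side [[543.0148561348393, 0.0, 269.2311595719479], [0.0, 543.0148561348393, 210.25247902343904], [0.0, 0.0, 1.0]] [[0.999, -0.046, 0.024, 0.603], [-0.047, -0.59, 0.806, -0.744], [-0.023, -0.806, -0.591, 0.65], [0.0, 0.0, 0.0, 1.0]]
```

View pics/top0.png

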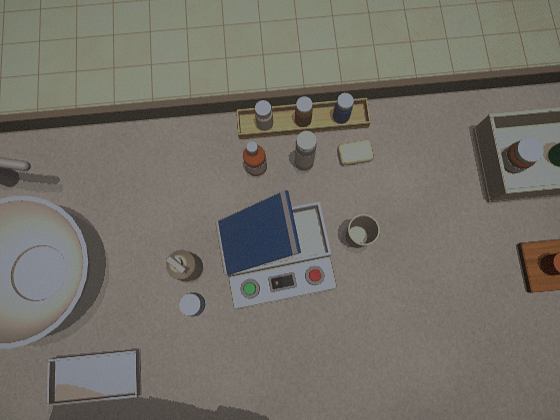

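View pics/side0.png

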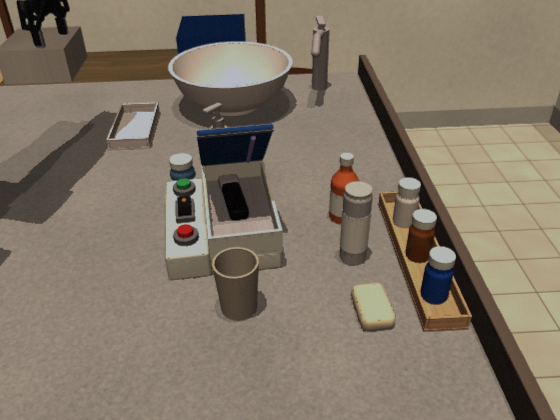

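Top view: green button at about (250,289), rocker at (282,282), red button at (315,275). The blue lid covers (220–298, 195–272) and is raised on the right. The side view agrees, so along +y the order is red, rocker, green.

```bash
cat > h.py <<'E'
import numpy as np,cv2
def load(n): return dict(np.load(n))
def ray(c,u,v,z):
    d=c['T'][:3,:3]@np.linalg.inv(c['intrinsics'])@[u,v,1];o=c['T'][:3,3];return o+d*(z-o[2])/d[2]
def pts(c,m):
    v,u=np.nonzero(m&(c['z_map']>0));Z=c['z_map'][v,u]
    return (c['T'][:3,:3]@(np.linalg.inv(c['intrinsics'])@np.c_[u,v,np.ones(len(u))].T*Z)).T+c['T'][:3,3]
def mask(c,lo,hi,box):
    h=cv2.cvtColor(c['img'],cv2.COLOR_RGB2HSV);m=cv2.inRange(h,lo,hi)>0
    b=np.zeros_like(m);b[box[1]:box[3],box[0]:box[2]]=1;return m&b
E
python3 - <<'E'
from h import *
P={}
for n,bg,br in(("top",(235,275,265,302),(302,262,328,288)),("side",(170,172,200,195),(170,220,202,245))):
    c=load(n+'0.npz')
    for k,lo,hi,b in(("g",(45,120,60),(80,255,255),bg),("r",(0,150,90),(8,255,255),br)):
        m=mask(c,lo,hi,b);v,u=np.nonzero(m);p=ray(c,u.mean(),v.mean(),.077);P[n+k]=p
        print(n,k,len(u),u.mean(),v.mean(),p.round(4),'depth',np.median(pts(c,m),0).round(4))
    d=P[n+'g']-P[n+'r'];print(np.hypot(*d[:2]),'yaw',np.arctan2(-d[0],d[1]))
c=load('top0.npz');g,r=P['topg'],P['topr'];yaw=np.arctan2(-(g-r)[0],(g-r)[1])
R=np.array([[np.cos(yaw),-np.sin(yaw),0],[np.sin(yaw),np.cos(yaw),0],[0,0,1]])
o=(g+r)/2*[1,1,0]-R@[-.0625,0,0];print('origin',o)
for n,b in(("top",(215,185,305,280)),("side",(195,122,275,170))):
    c=load(n+'0.npz');q=(pts(c,mask(c,(100,100,20),(130,255,255),b))-o)@R
    q=q[(q[:,2]>.09)&(abs(q[:,0]-.0375)<.05)&(q[:,1]<.1)]
    a=np.polyfit(q[:,1],q[:,2],1);print(n,len(q),'slope angle',np.arctan(-a[0]),a,q.min(0),q.max(0))
E
```

```text
top g 19 247.05263157894737 287.89473684210526 [0.4617 0.152  0.077 ] depth [0.4643 0.1529 0.0781]
top r 52 315.0192307692308 274.2692307692308 [ 0.4769 -0.0024  0.077 ] depth [ 0.478  -0.003   0.0777]
0.15512483616574027 yaw 0.09856032472047416
side g 99 182.72727272727272 182.12121212121212 [0.4636 0.1432 0.077 ] depth [0.4625 0.1435 0.0766]
side r 132 184.3939393939394 229.75757575757575 [ 0.4787 -0.0069  0.077 ] depth [ 0.4786 -0.0075  0.0767]
0.15087643667589382 yaw 0.1001647905082922
origin [0.53150651 0.08098298 0.        ]
top 3017 slope angle 0.7583792249690373 [-0.94737129  0.20424555] [-0.01243858 -0.04637478  0.10636526] [0.08743071 0.099971   0.2456885 ]
side 1524 slope angle 0.7830418341699926 [-0.99529841  0.19083217] [-0.01248947 -0.05067942  0.0939569 ] [0.08743281 0.09983251 0.24457815]
```

```bash
cat >> h.py <<'E'
def body(g,r):
    d=g-r;yaw=np.arctan2(-d[0],d[1]);R=np.array([[np.cos(yaw),-np.sin(yaw),0],[np.sin(yaw),np.cos(yaw),0],[0,0,1]])
    return (g+r)/2*[1,1,0]-R@[-.0625,0,0],R,yaw
def shift(s,target,yaw_y):  # tool-frame shift to world target and turn about tool z so tool y lies at angle yaw_y
    from scipy.spatial.transform import Rotation as Ro
    T=Ro.from_quat(np.roll(s['tcp_rot'],-1)).as_matrix();a=np.arctan2(T[1,1],T[0,1])
    return (T.T@(np.array(target)-s['tool_pos'])).round(4), round(a-yaw_y,3)
E
python3 - <<'E'
from h import *
from plant import ctrl
c=load('top0.npz');P=[]
for k,lo,hi,b in(("g",(40,60,30),(85,255,255),(235,275,265,302)),("r",(0,120,60),(10,255,255),(302,262,328,288))):
    m=mask(c,lo,hi,b);cs=max(cv2.findContours(m.astype('uint8'),0,1)[0],key=cv2.contourArea);(u,v),rad=cv2.minEnclosingCircle(cs);P.append(ray(c,u,v,.077));print(k,m.sum(),u,v,rad,P[-1])
o,R,y=body(*P);print(np.hypot(*(P[0]-P[1])[:2]),o,y)
t=o+R@[.0375,.002,.335];print(t,shift(ctrl.state(),t,y))
E
```

```text
g 116 249.36111450195312 288.1944580078125 6.050940990447998 [0.46051867 0.14693978 0.077     ]
r 106 314.6097412109375 274.7926940917969 5.824796676635742 [ 0.47587107 -0.00130832  0.077     ]
0.1490409266815316 [0.5303624  0.07925373 0.        ] 0.1031910127414173
[0.56745691 0.08510589 0.335     ] (array([-0.5163, -0.2743, -0.1039]), np.float64(1.165))
```

The manual's scale: shifts go in shares of 0.6 m and turns go in shares of pi rad. Converting my numbers, -0.31 m / 0.6 = -0.5167, -0.26 m / 0.6 = -0.4333, 1.05 rad / 3.1416 = 0.3342.

>>> jog_arm(
  motion=[
    {"jaw":0, "trans":[0, 0, -0.1]},
    {"jaw":0, "trans":[0, 0, -0.1733], "rot":[0, 0, 0.0477]},
    {"jaw":0, "trans":[-0.0917, -0.0467, -0.1733], "rot":[0, 0, 0.0955]},
    {"jaw":0, "trans":[-0.1833, -0.0933, -0.1733], "rot":[0, 0, 0.1432]},
    {"jaw":0, "trans":[-0.2667, -0.1417, -0.1733], "rot":[0, 0, 0.191]},
    {"jaw":0, "trans":[-0.35, -0.1883, -0.1733], "rot":[0, 0, 0.2387]},
    {"jaw":0, "trans":[-0.4333, -0.2333, -0.1733], "rot":[0, 0, 0.2865]},
    {"jaw":0, "trans":[-0.5167, -0.275, -0.1733], "rot":[0, 0, 0.3342]},
  ],
  grip_n=30,
)

```text
time: 1.1
tool_pos: [0.4042, 0.2495, 0.3352]
tcp_rot: [-0.0, 0.628, 0.778, -0.0]
ft_force: [1.0, 1.4, 0.1]
grip_width: 0.003
grip_force: 0.0
```

```bash
python3 - <<'E'
from h import *
from plant import ctrl
print(shift(ctrl.state(),[.5675,.0851,.335],.103))
E
```

```text
(array([-0.1953,  0.1249,  0.0002]), np.float64(0.11))
```

Converted, -0.195 m / 0.6 = -0.325, -0.14 m / 0.6 = -0.2333, 0.11 rad / 3.1416 = 0.035.

>>> jog_arm(
  motion=[
    {"jaw":0, "trans":[-0.075, 0.05, 0], "rot":[0, 0, 0.0095]},
    {"jaw":0, "trans":[-0.15, 0.1, 0], "rot":[0, 0, 0.0191]},
    {"jaw":0, "trans":[-0.2333, 0.15, 0], "rot":[0, 0, 0.0286]},
    {"jaw":0, "trans":[-0.325, 0.2083, 0], "rot":[0, 0, 0.035]},
    {"jaw":0, "trans":[-0.325, 0.2083, 0], "rot":[0, 0, 0.035]},
  ],
)

```text
time: 1.72
tool_pos: [0.5696, 0.0847, 0.3336]
tcp_rot: [-0.0, 0.67, 0.743, -0.001]
ft_force: [0.2, 0.3, 0.2]
grip_width: -0.002
grip_force: 0.0
```

```bash
python3 - <<'E'
from h import *
from plant import ctrl
print(shift(ctrl.state(),[.5675,.0851,.335],.103))
c=ctrl.camera('side');np.savez('side1.npz',**c);cv2.imwrite('pics/side1.png',c['img'][:,:,::-1])
E
```

```text
(array([ 0.0006, -0.002 , -0.0014]), np.float64(0.0))
```

View pics/side1.png

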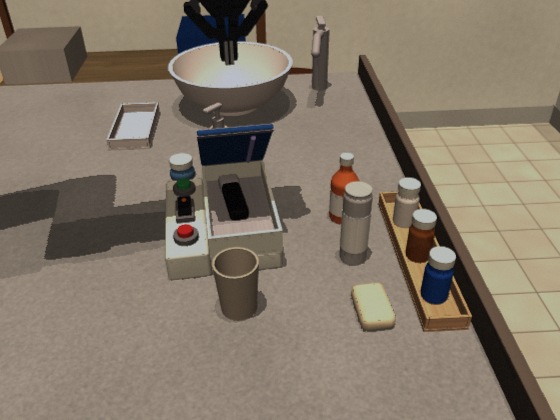

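The shut fingertips, at about (228,62), hang above the lid (free edge at about (235,130)). Next I push down.

Converted, 0.195 m / 0.6 = 0.325, 0.18 m / 0.6 = 0.3.

>>> jog_arm(
  motion=[
    {"jaw":0, "trans":[0, 0, 0.0833]},
    {"jaw":0, "trans":[0, 0, 0.1667]},
    {"jaw":0, "trans":[0, 0, 0.2]},
    {"jaw":0, "trans":[0, 0, 0.225]},
    {"jaw":0, "trans":[0, 0, 0.25]},
    {"jaw":0, "trans":[0, 0, 0.275]},
    {"jaw":0, "trans":[0, 0, 0.3]},
    {"jaw":0, "trans":[0, 0, 0.325]},
  ],
)

```text
time: 2.78
tool_pos: [0.5676, 0.0877, 0.1395]
tcp_rot: [0.0, 0.668, 0.744, 0.0]
ft_force: [0.6, -0.7, 2.6]
grip_width: -0.004
grip_force: 1.0
```

Converted, 0.042 m / 0.6 = 0.07, 0.04 m / 0.6 = 0.0667.

>>> jog_arm(
  motion=[
    {"jaw":0, "trans":[0, 0, 0.02]},
    {"jaw":0, "trans":[0, 0, 0.0367]},
    {"jaw":0, "trans":[0, 0, 0.05]},
    {"jaw":0, "trans":[0, 0, 0.06]},
    {"jaw":0, "trans":[0, 0, 0.0667]},
    {"jaw":0, "trans":[0, 0, 0.07]},
    {"jaw":0, "trans":[0, 0, 0.07]},
  ],
)

```text
time: 3.65
tool_pos: [0.5674, 0.0879, 0.0982]
tcp_rot: [-0.0, 0.668, 0.744, -0.0]
ft_force: [0.5, 0.4, 0.2]
grip_width: -0.001
grip_force: 0.0
```

Converted, 0.006 m / 0.6 = 0.01, 0.005 m / 0.6 = 0.0083.

>>> jog_arm(
  motion=[
    {"jaw":0, "trans":[0, 0, 0.005]},
    {"jaw":0, "trans":[0, 0, 0.0083]},
    {"jaw":0, "trans":[0, 0, 0.01]},
    {"jaw":0, "trans":[0, 0, 0.01]},
  ],
)

```text
time: 4.15
tool_pos: [0.5677, 0.0878, 0.0948]
tcp_rot: [0.001, 0.668, 0.744, 0.001]
ft_force: [-7.4, -1.7, 25.3]
grip_width: 0.002
grip_force: 12.6
```

Firm contact at lid-top height, so the lid is shut. I'll lift and look at the deck.

Converted, -0.14 m / 0.6 = -0.2333, -0.1 m / 0.6 = -0.1667.

>>> jog_arm(
  motion=[
    {"jaw":0, "trans":[0, 0, -0.0833]},
    {"jaw":0, "trans":[0, 0, -0.1667]},
    {"jaw":0, "trans":[0, -0.0833, -0.2333]},
    {"jaw":0, "trans":[0, -0.1667, -0.2333]},
    {"jaw":0, "trans":[0, -0.1667, -0.2333]},
    {"jaw":0, "trans":[0, -0.1667, -0.2333]},
  ],
)

```text
time: 4.9
tool_pos: [0.4685, 0.0772, 0.2325]
tcp_rot: [0.0, 0.668, 0.744, 0.0]
ft_force: [0.4, 0.1, -0.1]
grip_width: -0.001
grip_force: 0.0
```

```bash
python3 - <<'E'
from h import *
from plant import ctrl
from scipy.spatial.transform import Rotation as Ro
s=ctrl.state();c=ctrl.camera('wrist');T=np.eye(4);T[:3,:3]=Ro.from_quat(np.roll(s['tcp_rot'],-1)).as_matrix();T[:3,3]=s['tool_pos']
c['T']=T@c['hand_eye'];np.savez('wrist1.npz',**c);cv2.imwrite('pics/wrist1.png',c['img'][:,:,::-1]);print(np.round(c['hand_eye'],3).tolist())
c=ctrl.camera('side');np.savez('side2.npz',**c);cv2.imwrite('pics/side2.png',cv2.resize(c['img'][100:300,130:330,::-1],(600,600)))
q=mask(c,(100,100,20),(130,255,255),(190,120,290,270));o=np.array([.5304,.0793,0]);p=pts(c,q);p=p[(abs(p[:,0]-.567)<.06)&(p[:,1]<.17)&(p[:,1]>-.01)&(p[:,2]<.14)]
a=np.polyfit(p[:,1],p[:,2],1);print(len(p),'lid slope',a)
E
```

```text
[[-0.001, -0.959, -0.283, 0.073], [1.0, -0.001, -0.001, -0.001], [0.0, -0.283, 0.959, -0.143], [0.0, 0.0, 0.0, 1.0]]
3497 lid slope [-0.00038768  0.09515395]
```

View pics/wrist1.png

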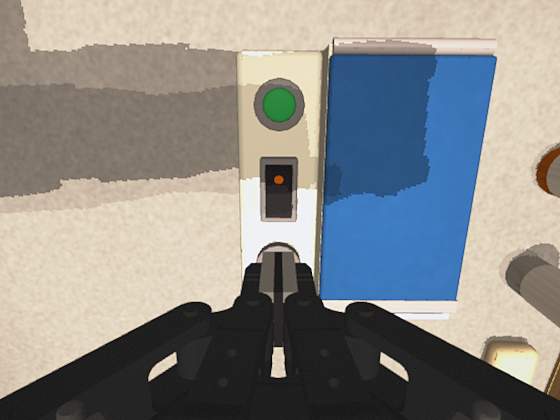

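View pics/side2.png

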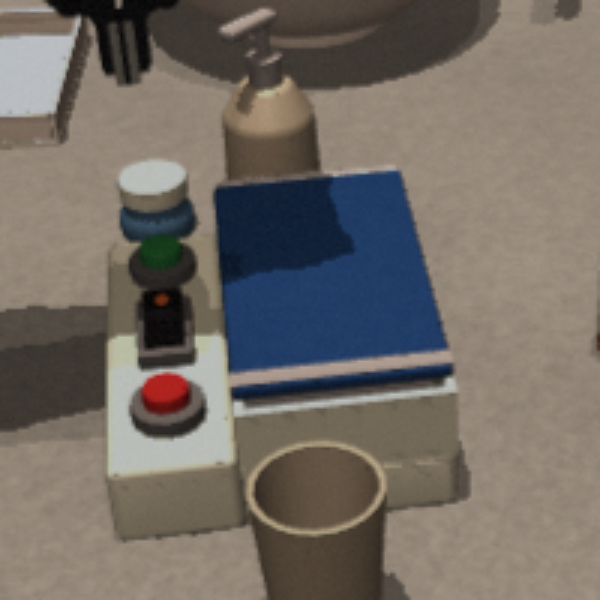

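The side view and depth fit show the lid level at 95 mm. The wrist view shows the orange dot at (279,180), the green cap at (279,104) and the rocker housing spanning about (261–298, 157–221).

```bash
python3 - <<'E'
from h import *
from plant import ctrl
c=load('wrist1.npz');s=ctrl.state();y=.1;R=np.array([[np.cos(y),-np.sin(y)],[np.sin(y),np.cos(y)]])
m=mask(c,(40,80,30),(85,255,255),(245,75,310,135));cs=max(cv2.findContours(m.astype('uint8'),0,1)[0],key=cv2.contourArea);(u,v),r=cv2.minEnclosingCircle(cs)
g=ray(c,u,v,.077);print('green',u,v,r,g,pts(c,m).mean(0))
m=mask(c,(3,150,90),(18,255,255),(265,165,292,200));v,u=np.nonzero(m);d=ray(c,u.mean(),v.mean(),.076);print('dot',len(u),d,pts(c,m).mean(0))
e=R.T@(g-d)[:2];print('green-dot in ster',e)
on=g[:2]+R@[0,-.075+.0137];t=[*on,.09]
print('rocker_on',on,'shift',shift(s,t,y),'green',shift(s,[*g[:2],.09],y))
E
```

```text
green 278.8457946777344 104.46261596679688 16.97876739501953 [0.46112683 0.14820702 0.077     ] [0.46112769 0.14812596 0.07705587]
dot 71 [0.46744742 0.08600697 0.076     ] [0.46746325 0.0861319  0.07657819]
green-dot in ster [-7.93705669e-05  6.25203067e-02]
rocker_on [0.46724662 0.08721326] shift (array([ 0.0102, -0.0006,  0.142 ]), np.float64(0.008)) green (array([ 7.14e-02, -1.00e-04,  1.42e-01]), np.float64(0.008))
```

Converted, 0.162 m / 0.6 = 0.27, 0.011 m / 0.6 = 0.0183.

>>> jog_arm(
  motion=[
    {"jaw":0, "trans":[0.0183, -0.0008, 0.0833]},
    {"jaw":0, "trans":[0.0183, -0.0008, 0.1667]},
    {"jaw":0, "trans":[0.0183, -0.0008, 0.2333]},
    {"jaw":0, "trans":[0.0183, -0.0008, 0.25]},
    {"jaw":0, "trans":[0.0183, -0.0008, 0.2583]},
    {"jaw":0, "trans":[0.0183, -0.0008, 0.265]},
    {"jaw":0, "trans":[0.0183, -0.0008, 0.2683]},
    {"jaw":0, "trans":[0.0183, -0.0008, 0.27]},
  ],
)

```text
time: 6.0
tool_pos: [0.4674, 0.0881, 0.0711]
tcp_rot: [0.001, 0.668, 0.744, 0.001]
ft_force: [0.4, 2.6, 3.7]
grip_width: -0.002
grip_force: 2.0
```

Converted, 0.003 m / 0.6 = 0.005, 0.002 m / 0.6 = 0.0033.

>>> jog_arm(
  motion=[
    {"jaw":0, "trans":[0, 0, 0.0017]},
    {"jaw":0, "trans":[0, 0, 0.0033]},
    {"jaw":0, "trans":[0, 0, 0.005]},
    {"jaw":0, "trans":[0, 0, 0.005]},
  ],
)

```text
time: 6.5
tool_pos: [0.4677, 0.0882, 0.0707]
tcp_rot: [0.001, 0.668, 0.744, 0.002]
ft_force: [-9.7, 1.2, 39.9]
grip_width: -0.002
grip_force: 20.2
```

The rocker bottomed at 71 mm. I'll lift straight up and check it.

Converted, -0.165 m / 0.6 = -0.275, -0.16 m / 0.6 = -0.2667.

>>> jog_arm(
  motion=[
    {"jaw":0, "trans":[0, 0, -0.0667]},
    {"jaw":0, "trans":[0, 0, -0.1667]},
    {"jaw":0, "trans":[0, 0, -0.2667]},
    {"jaw":0, "trans":[0, 0, -0.275]},
    {"jaw":0, "trans":[0, 0, -0.275]},
  ],
)

```text
time: 7.12
tool_pos: [0.4663, 0.0876, 0.2323]
tcp_rot: [0.0, 0.668, 0.744, -0.0]
ft_force: [-0.2, 0.5, -0.9]
grip_width: -0.002
grip_force: 0.0
```

```bash
python3 - <<'E'
from h import *
from plant import ctrl
from scipy.spatial.transform import Rotation as Ro
s=ctrl.state();c=ctrl.camera('wrist');T=np.eye(4);T[:3,:3]=Ro.from_quat(np.roll(s['tcp_rot'],-1)).as_matrix();T[:3,3]=s['tool_pos']
c['T']=T@c['hand_eye'];cv2.imwrite('pics/wrist2.png',cv2.resize(c['img'][60:260,200:360,::-1],(480,600)))
m=mask(c,(3,150,90),(18,255,255),(265,165,295,220));p=pts(c,m);print('dot',p.mean(0))
m=mask(c,(40,80,30),(85,255,255),(245,75,310,150));cs=max(cv2.findContours(m.astype('uint8'),0,1)[0],key=cv2.contourArea);(u,v),r=cv2.minEnclosingCircle(cs)
g=ray(c,u,v,.077);print('green',g,shift(s,[*g[:2],.09],.1))
y=.1;R=np.array([[np.cos(y),-np.sin(y)],[np.sin(y),np.cos(y)]])
q=pts(c,c['z_map']>0);l=(q[:,:2]-g[:2])@R
for yy in range(-24,25,6):
    k=(abs(l[:,0])<.008)&(abs(l[:,1]+.075-yy/1000)<.002);print(yy,np.median(q[k,2]).round(4) if k.any() else None)
c=ctrl.camera('side');p=pts(c,mask(c,(100,100,20),(130,255,255),(190,120,290,270)));p=p[(abs(p[:,0]-.567)<.06)&(p[:,1]<.17)&(p[:,1]>-.01)&(p[:,2]<.14)]
print('lid',np.polyfit(p[:,1],p[:,2],1))
E
```

```text
dot [0.46708471 0.08915721 0.0717275 ]
green [0.46098689 0.14833148 0.077     ] (array([0.061 , 0.0012, 0.1422]), np.float64(0.008))
-24 0.0669
-18 0.0782
-12 0.076
-6 0.0735
0 0.0717
6 0.2792
12 0.2707
18 0.2707
24 0.3066
lid [-0.00030402  0.09513354]
```

View pics/wrist2.png

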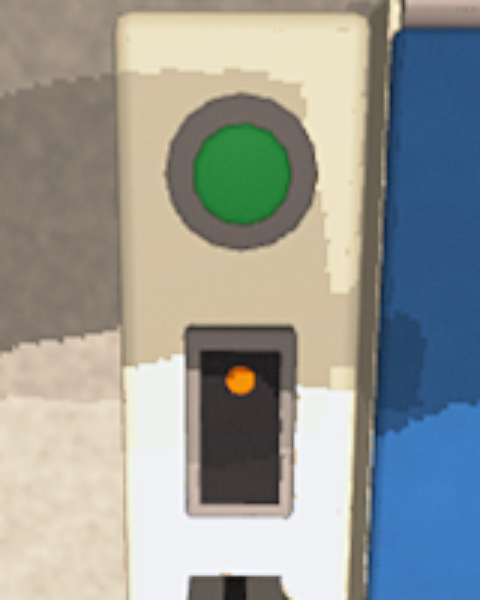

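The rocker is on: the dot sits at 71.7 mm on a level half, and the other half is raised. Now the green button.

Converted, 0.163 m / 0.6 = 0.2717, 0.162 m / 0.6 = 0.27.

>>> jog_arm(
  motion=[
    {"jaw":0, "trans":[0.0917, 0.0008, 0.0333]},
    {"jaw":0, "trans":[0.1017, 0.0008, 0.1333]},
    {"jaw":0, "trans":[0.1017, 0.0008, 0.2167]},
    {"jaw":0, "trans":[0.1017, 0.0008, 0.2467]},
    {"jaw":0, "trans":[0.1017, 0.0008, 0.2567]},
    {"jaw":0, "trans":[0.1017, 0.0008, 0.2633]},
    {"jaw":0, "trans":[0.1017, 0.0008, 0.27]},
    {"jaw":0, "trans":[0.1017, 0.0008, 0.2717]},
  ],
)

```text
time: 8.22
tool_pos: [0.4605, 0.1486, 0.0707]
tcp_rot: [0.0, 0.668, 0.744, 0.001]
ft_force: [-7.8, -2.3, 22.5]
grip_width: 0.001
grip_force: 11.4
```

Converted, 0.002 m / 0.6 = 0.0033, 0.001 m / 0.6 = 0.0017.

>>> jog_arm(
  motion=[
    {"jaw":0, "trans":[0, 0, 0.0017]},
    {"jaw":0, "trans":[0, 0, 0.0033]},
    {"jaw":0, "trans":[0, 0, 0.0033]},
  ],
)

```text
time: 8.6
tool_pos: [0.4606, 0.1486, 0.0705]
tcp_rot: [0.001, 0.668, 0.744, 0.001]
ft_force: [-11.8, -4.5, 36.7]
grip_width: -0.001
grip_force: 18.5
```

The green button bottomed out (6.3 mm of travel). I'll lift and check everything.

Converted, -0.2 m / 0.6 = -0.3333, -0.16 m / 0.6 = -0.2667.

>>> jog_arm(
  motion=[
    {"jaw":0, "trans":[0, 0, -0.0667]},
    {"jaw":0, "trans":[0, 0, -0.1667]},
    {"jaw":0, "trans":[0, 0, -0.2667]},
    {"jaw":0, "trans":[0, 0, -0.3333]},
    {"jaw":0, "trans":[-0.0833, 0, -0.3333]},
    {"jaw":0, "trans":[-0.1333, 0, -0.3333]},
    {"jaw":0, "trans":[-0.1333, 0, -0.3333]},
  ],
)

```text
time: 9.48
tool_pos: [0.4694, 0.0676, 0.2681]
tcp_rot: [0.001, 0.669, 0.743, 0.001]
ft_force: [0.5, 0.3, -0.4]
grip_width: 0.004
grip_force: 0.0
```

```bash
python3 - <<'E'
from h import *
from plant import ctrl
c=ctrl.camera('side');cv2.imwrite('pics/side3.png',c['img'][:,:,::-1])
for n,lo,hi,b in(('green',(45,120,60),(80,255,255),(170,172,200,195)),('red',(0,150,90),(8,255,255),(170,220,202,245)),('dot',(3,150,90),(18,255,255),(172,190,198,215))):
    p=pts(c,mask(c,lo,hi,b));print(n,len(p),np.median(p,0) if len(p) else '')
p=pts(c,mask(c,(100,100,20),(130,255,255),(190,120,290,270)));p=p[(abs(p[:,0]-.567)<.06)&(p[:,1]<.17)&(p[:,1]>-.01)&(p[:,2]<.14)]
print('lid',np.polyfit(p[:,1],p[:,2],1))
E
```

```text
green 18 [0.46389334 0.14471032 0.07655724]
red 138 [ 0.47853132 -0.00696872  0.07669699]
dot 1 [0.46982189 0.08931958 0.07220263]
lid [0.00011784 0.09511246]
```

View pics/side3.png

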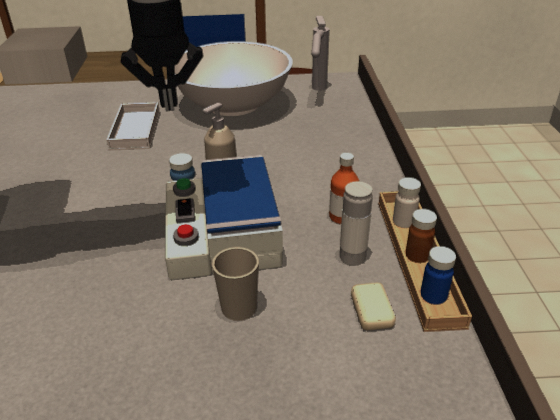

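The lid is shut, green (184,186) and red (185,232) are up, the rocker (185,210) is on, the toiletries haven't moved, and the arm is clear.

```bash
python3 -c "
from plant import ctrl
print(ctrl.finish_job())"
```

```text
the job is handed in; nothing more can be done
None
```

I shut the lid, switched the rocker on, then pressed and released the green button, in that order, and handed the job in at about 9.5 s; the last camera check showed the lid shut, the rocker on, both buttons up and the toiletries in place, with the shaver hidden under the lid, and no verdict was returned.

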